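# Fetch the pepper mill from the counter cupboard

### The job

Swing the door of the small glass-panelled counter cupboard wide open, about square to its front or further, then take the wooden pepper mill out and stand it on the empty end of the breakfast tray. Keep the mill upright all the way, leave the cupboard door wide open, and do not disturb the jar, mug, bowl or sugar pot.

Things in the scene. Friction and masses are not known exactly. Their poses are not given: they have to be found in the camera images.
- cupboard: Fixed oak cupboard, clear sides and back, slatted top, 200 deep (x) x 320 wide (y) x 290 mm high. Origin: centre of its underside; z up. Open front, covered by the door: plane x = -100 mm, facing its own -x; opening 296 mm wide, 12 to 278 mm high. The mill inside can only be reached with the tool leaning back out of the front, 30 to 50 degrees from vertical; the handle is best taken so too.
- cupboard_door (a joint): Door angle (rad): 0 shut, growing to its stop at 1.9 as it swings out; 1.57 is square to the front. Turns clockwise, seen from above, about the vertical through point door_hinge. Stiff hinge (0.12 N m friction, no spring or latch): the door stays where it is left.
- door_hinge (a point): Point on the door's vertical hinge line, 173 mm above the worktop, at cupboard frame x = -101, y = +158 mm. Its axes turn with the door (parallel to the cupboard's when shut): the panel runs 316 mm along -y, outer face at x = -16 mm, inner face at x = 0, from 3 to 287 mm above the worktop.
- door_handle (a point): Middle of the door's handle: vertical round steel bar 12 mm thick, 130 mm long (108 to 238 mm above the worktop), its axis 40 mm off the door's outer face, held by 10 mm stubs 58 mm above and below the middle. In the door_hinge frame at x = -56, y = -298, z = 0 mm. Axes parallel to door_hinge's.
- mill: Loose dark-wood pepper mill, 152 mm tall, 0.2 to 0.35 kg. Origin: centre of its underside, z up. Foot 56 mm across, plain round waist 43 mm across from 50 to 100 mm high, head 52 mm across above. Stands in the cupboard on its floor (12 mm above the worktop), about 80 mm behind the front and 65 mm left or right of the middle; the jar is on the other side.
- jar: Loose glass jar with steel lid, 62 mm across, 120 mm tall, the mill's neighbour in the cupboard. Origin: centre of its underside. Must not be moved by more than 30 mm.
- tray: Loose flat wooden tray, 230 (x) x 340 (y) mm, rim 22 mm high and 8 mm thick, floor 8 mm thick, 1 kg. Origin: centre of its underside, z up. The mug and the bowl stand on its +y end; its -y half is the empty end.
- mug: Loose white mug, 80 mm across, 90 mm tall, on the +y end of the tray. Origin: centre of its underside. Must not be moved by more than 30 mm.
- bowl: Loose blue bowl, 100 mm across, 50 mm tall, on the +y end of the tray. Origin: centre of its underside. Must not be moved by more than 30 mm.
- sugar_bowl: Loose white sugar pot, 90 mm across, 70 mm tall, on the worktop beyond the tray. Origin: centre of its underside. Must not be moved by more than 30 mm.
Not all that is in view belongs to the job. There is more than one size of the mill; the one meant has the size given above.

How it is judged (in metres and radians):
On the way, in this order (a step that is already met when the one before it is completed fails the run):
1. the door is wide open (over 1.35 rad) with the mill still in the cupboard (value of joint cupboard_door above 1.35 rad and x of mill in the frame of cupboard above -0.1 m), for 0.2 s.
2. the mill is out of the cupboard (x of mill in the frame of cupboard below -0.14 m), for 0.1 s.
At the end, for the whole second after the job is handed in: The door stands at 1.35 rad or more and at rest; the mill stands upright (within 0.1 rad) and at rest on the floor of the tray, on its empty -y half (its centre no more than 10 mm past the tray's middle) (value of joint cupboard_door above 1.35 rad and velocity of joint cupboard_door below 0.05 rad/s and x of mill in the frame of tray between -0.107 and 0.107 m and y of mill in the frame of tray between -0.162 and 0.01 m and z of mill in the frame of tray below 0.014 m and angle between mill's own z axis and vertical below 0.1 rad and linear speed of mill below 0.02 m/s); the robot touches nothing.
It fails at once if the mill tips by more than 0.35 rad (20 degrees) (angle between mill's own z axis and vertical above 0.35 rad).
It fails at once if the jar, mug, bowl or sugar pot is moved by more than 30 mm (distance of any of jar, mug, bowl, sugar_bowl from where it was at the start of the episode above 0.03 m).
It also fails if it takes over 70 s, if anything falls off the work surface, if the arm or the gripper's body presses on something with over 40 N, if the wrist force passes 120 N, or if a joint passes its speed limit or range.

### The arm

A 7-joint arm with a two-finger parallel gripper is mounted at the origin on the work surface. World frame = base frame: x ahead of the robot, y to its left, z up, the work surface at z = 0. Lengths are in mm, angles in rad, forces in N, time in s.
With the tool pointing down it reaches from about 425 to 875 mm from the base axis. Payload 9.9 kg.
Tool frame: the origin (TCP) lies midway between the tips of the shut fingers; the grasp point (between the pads) lies 19 mm behind it (manip.grip_point_offset is the z of the grasp point in the tool frame, in mm); z points along the fingers, y is the line along which they close (so a half turn about z gives the same grasp; the last joint's range is limited). The gripper opens to 85 mm and grips with 20 to 120 N. Pads are 22 mm wide; open, the fingers measure 114 mm over their backs; the gripper's body (76 mm by 85 mm) begins 54 mm behind the grasp point. The pads swing forward as they close: fully open they stand 13 mm farther back than shut.
Start: joints at [-1.349, 0.576, 0.025, 1.437, -0.015, 1.129, -0.057], TCP at [203.206, 643.69, 231.289] pointing down, gripper open.
Joint ranges: [-2.76, 2.76], [-0.34, 2.15], [-1.52, 1.57], [0.19, 2.46], [-1.09, 4.23], [0.17, 1.99], [-2.82, 2.82]. Speed limits (rad/s): [2.22, 2.22, 3.01, 3.01, 3.14, 3.14, 3.14].

### API

Orientations are given as a rotation vector (axis times angle).
In Python, from cell import manip, optics, sign_off gives the robot as it stands. The module is installed in compiled form; this text tells all that it offers.
- The arm moves only by the shell command python3 -m jog 'ROWS' [OPENING] [FORCE]. ROWS is text: rows parted by semicolons, each of 4 numbers parted by spaces: the shift along the tool's x, y, z scaled (see below), then the turn about the tool's z scaled (see below). In form: tx ty tz twist; .... A call has 1 to 10 rows; each row shifts and turns the commanded pose from where the row before left it, along the tool's axes as they then stand; what a row does not reach is not made up. The controller multiplies each number of a shift by 30 mm and each number of a turn by 0.1 rad. A row lasts 1/10 s, in which the tool goes at most 50 mm and 8.59 degrees, less where a joint would pass 70% of its speed; a pose out of reach is approached as far as the arm can. A call with a number of a shift or a turn outside -1 to 1 is refused whole. A call with a gripper value outside its range is refused whole. OPENING is the opening, from 0 (shut) to 1 (fully open), set as the call begins (- or left out, the last holds). The fingers move at their own pace and stop on an object; FORCE is the grip in N (left out, the last holds). Time passes only in rows, so rows that do not move let the fingers close. It gives the time, the measured TCP pose, the force, the opening and the grip force at its end, in the units of the state.
- manip.get_obs(): the state, without advancing time (a new reading comes with each control period).
- optics.read_camera(name): name is "side" or "top" or "wrist"; returns the picture (400x640x3 uint8, red, green, blue); there is no depth.
- optics.camera_params(name): a dict with "camera_matrix" (3x3 intrinsics, pixels), "R" (3x3) and "t" (3): a world point X has camera coordinates R X + t; the wrist camera has in their place "T_tool_cam" (4x4, takes a point from camera to tool coordinates, whose origin is the TCP and whose axes are the flange's). Camera axes: x right, y down, z forward; pixel columns grow to the right and rows downward; lengths in mm; the calibration is good to about 2 mm. A picture is of the moment at which its call begins: read the wrist's pose just before it. camera_params takes no time and is no camera call.
- sign_off(): hands the job in; it is judged then, once.
The state is a dict: "time_s": time; "qpos": joint angles; "joint_velocities": joint speeds; "effort": joint torques, N m; "ee_pos": TCP position; "orientation": TCP orientation; "force": force on the tool from outside, world axes, zero at the start; "torque": the same for the moment, N m; "finger_gap": finger opening in mm; "grip_force": force on a finger pad.
Only numpy, scipy, OpenCV 4.12 (cv2) and the standard library are available. Lean on these libraries where they do the work, as an engineer would, in place of code of your own. Each camera call takes 0.05 s, during which the arm holds its last target. There are 200 camera calls.

## Working session

There is one attempt and no reset: what is moved stays moved. The work goes in short steps, Python scripts to look and compute and a shell command to move; the robot and the scene stay as the last step left them, time stands still between calls to the robot, and variables do not carry over. Pictures are saved under pics/ and viewed, at most 10 in all, crops included, and the job is handed in when it is done.

```bash
mkdir -p pics; python3 - <<'E'
from cell import manip, optics
import cv2, numpy as np
print(manip.get_obs()); print(manip.grip_point_offset)
for n in ("side","top","wrist"):
    print(n, optics.camera_params(n))
    cv2.imwrite(f"pics/{n}0.png", optics.read_camera(n)[:,:,::-1])
E
```

```text
{'time_s': 0.0, 'qpos': array([-1.34879246,  0.57649879,  0.02483097,  1.43793582, -0.01502282,
        1.12896995, -0.05647715]), 'joint_velocities': array([-2.90989096e-03,  1.53398574e-03,  3.05242749e-04, -1.03551410e-03,
        1.77383261e-03,  4.55272812e-05,  2.53180418e-03]), 'effort': array([ 5.38177716e-06, -7.65765452e+01,  2.25032285e+00, -2.85958368e+01,
        1.52866269e-02,  1.28608098e-02,  1.44135737e-05]), 'ee_pos': array([203.05839072, 643.25393583, 230.45492719]), 'orientation': array([-4.78366949e-01, -3.10476360e+00,  2.53908884e-03]), 'force': array([ 0.18077458,  0.65040891, -0.10579703]), 'torque': array([0.02227945, 0.05068106, 0.01275664]), 'grip_force': 0.0, 'finger_gap': 84.99231467082718}
-18.700000000000003
side {'camera_matrix': array([[375.09538806,   0.        , 321.21465031],
       [  0.        , 375.09538806, 201.98091776],
       [  0.        ,   0.        ,   1.        ]]), 'R': array([[-0.97940481, -0.20181725,  0.00600059],
       [-0.19287889,  0.92641346, -0.32335094],
       [ 0.05969877, -0.31784885, -0.94626009]]), 't': array([ 511.160
[... 260 characters left out ...]
883513],
       [-0.98719219,  0.0021971 , -0.15952037],
       [ 0.15949367, -0.00930473, -0.9871551 ]]), 't': array([ -40.15449912,  533.8512336 , 1195.81370291])}
wrist {'camera_matrix': array([[290.80195668,   0.        , 318.94671949],
       [  0.        , 290.80195668, 199.9388902 ],
       [  0.        ,   0.        ,   1.        ]]), 'T_tool_cam': array([[ 7.68305119e-04, -9.54864209e-01, -2.97041666e-01,
         7.68725364e+01],
       [ 9.99998922e-01,  1.10532426e-03, -9.66633018e-04,
         1.71119812e-01],
       [ 1.25133063e-03, -2.97040603e-01,  9.54864029e-01,
        -1.42634444e+02],
       [ 0.00000000e+00,  0.00000000e+00,  0.00000000e+00,
         1.00000000e+00]])}
```

View pics/side0.png

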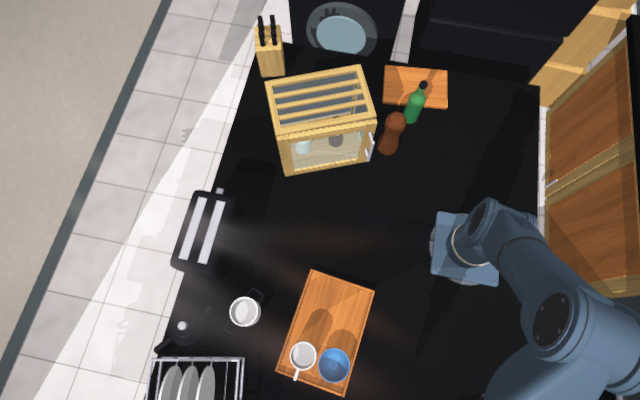

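View pics/top0.png

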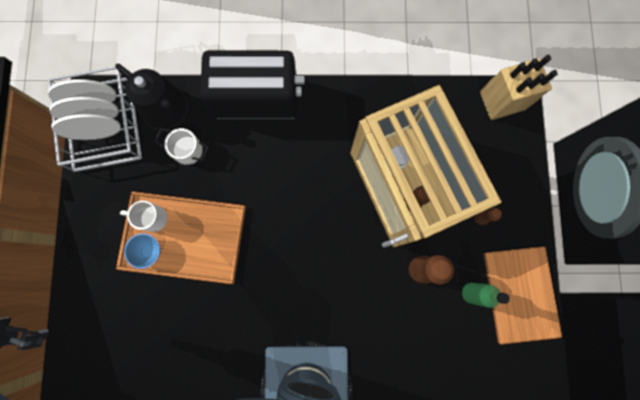

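The side view shows the cupboard at (320,120), with its door facing the lower side of the picture. Inside are a dark mill at about (336,139) and the jar at (303,147). The big mill is outside at (392,132), the tray is at (325,330) and the sugar pot at (245,312). In the top view the cupboard is at (425,165), the handle at (397,240), the inner mill at (420,195), the outer mill at (432,270), and another brown item at (488,215). The tray is at (180,238).

Next, one close crop to confirm the choice and pick out the corners.

```bash
python3 - <<'E'
import cv2, numpy as np
a=cv2.imread('pics/top0.png')[75:285,340:512]; b=cv2.imread('pics/side0.png')[55:187,255:415]
f=lambda i,s:cv2.resize(i,None,fx=s,fy=s,interpolation=cv2.INTER_CUBIC)
a=f(a,2.3);b=f(b,2.5)
o=np.zeros((max(a.shape[0],b.shape[0]),a.shape[1]+b.shape[1],3),np.uint8)
o[:a.shape[0],:a.shape[1]]=a;o[:b.shape[0],a.shape[1]:]=b
print(o.shape,a.shape)
cv2.imwrite('pics/crop1.png',np.clip(o*1.3,0,255).astype(np.uint8))
E
```

```text
(483, 796, 3) (483, 396, 3)
```

View pics/crop1.png

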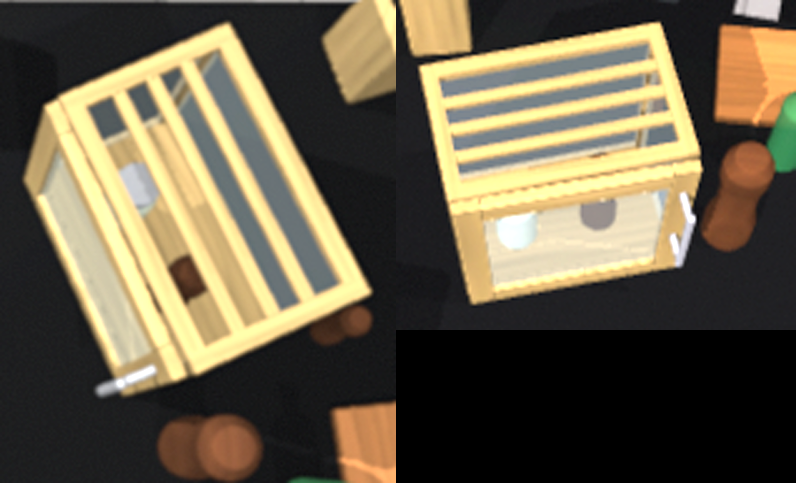

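The crop confirms it. The small dark mill inside the cupboard (top px (421,195), side px (336,139)) is the one wanted. The big mill outside (top 432,270) and the small one behind the cupboard (top 490,214) are decoys, and the jar is at top (400,156).

```bash
cat > h.py <<'E'
import numpy as np, cv2
from scipy.spatial.transform import Rotation as Ro
from cell import manip, optics
def ray(n,px,obs=None):
    p=optics.camera_params(n); d=np.linalg.inv(p['camera_matrix'])@[*px,1.]
    if n=='wrist':
        T=p['T_tool_cam']; R=Ro.from_rotvec(obs['orientation']).as_matrix()
        return R@T[:3,3]+obs['ee_pos'], R@T[:3,:3]@d
    return -p['R'].T@p['t'], p['R'].T@d
def onz(n,px,z,obs=None):
    o,d=ray(n,px,obs); return o+d*(z-o[2])/d[2]
def tri(a,b):
    A=np.zeros((3,3));B=np.zeros(3)
    for o,d in(a,b):
        d=d/np.linalg.norm(d);P=np.eye(3)-np.outer(d,d);A+=P;B+=P@o
    x=np.linalg.solve(A,B); return x,[np.linalg.norm(np.cross(x-o,d/np.linalg.norm(d))) for o,d in(a,b)]
def proj(n,X):
    p=optics.camera_params(n);c=p['R']@np.asarray(X,float)+p['t'];u=p['camera_matrix']@c;return u[:2]/u[2]
E
python3 - <<'E'
from h import *
np.set_printoptions(precision=1,suppress=True)
t=[(367,117.2),(440,85.9),(500.9,202),(423.5,237.6)]
s=[(277.4,135),(265,81.4),(360.6,64.6),(376.2,118.2)]
for n,l in(('top',t),('side',s)):
    P=np.array([onz(n,p,290) for p in l])[:,:2]; print(n,P.tolist()); print([np.linalg.norm(P[i]-P[i-1]) for i in range(4)],P.mean(0))
print('mill',tri(ray('top',(420.9,195.4)),ray('side',(335.8,139.4))), onz('top',(420.9,195.4),164))
print('jar',tri(ray('top',(400,156.3)),ray('side',(303.4,146.6))), onz('top',(400,156.3),132))
for n in('top','side'):
    im=cv2.imread(f'pics/{n}0.png');h=cv2.cvtColor(im,cv2.COLOR_BGR2HSV)
    m=cv2.inRange(h,(5,90,60),(22,255,255))
    box=np.zeros_like(m)
    if n=='top': box[180:300,100:260]=1
    else: box[260:400,265:385]=1
    m=cv2.morphologyEx(m*box,cv2.MORPH_CLOSE,np.ones((15,15)))
    c=max(cv2.findContours(m,0,2)[0],key=cv2.contourArea)
    b=cv2.approxPolyDP(c,10,True)[:,0]; print(n,b.tolist()); P=np.array([onz(n,p,22) for p in b]);print(P); print([np.linalg.norm(P[i]-P[i-1]) for i in range(len(P))],P.mean(0))
    m=cv2.inRange(h,(0,80,30),(12,255,200))
    for c in cv2.findContours(m,0,2)[0]:
        if cv2.contourArea(c)>40: print('brown',cv2.boundingRect(c))
for nm,px in(('bigmilltop',(438,269)),('3rd mill',(495,214))): print(nm,onz('top',px,200),onz('top',px,150))
E
```

```text
top [[698.170964236059, -152.99836379167732], [778.5522021917499, -334.21547728580515], [489.53328317285536, -463.5607828297648], [406.53095043146214, -277.70355222229995]]
[np.float64(317.18335655179413), np.float64(198.24425751691524), np.float64(316.64198018757804), np.float64(203.54925057486534)] [ 593.2 -307.1]
side [[690.9097047610978, -148.9124898458366], [776.3002747715661, -329.39585218015213], [486.0096118699626, -457.44104976840515], [404.6043263416325, -268.9468987299796]]
[np.float64(310.4497206120161), np.float64(199.664201914646), np.float64(317.2762858980595), np.float64(205.3213712394444)] [ 589.5 -301.2]
mill (array([ 546.7, -349.6,  -28.6]), [np.float64(15.18767970222633), np.float64(15.187679702226479)]) [ 527.6 -307.5  164. ]
jar (array([ 665.2, -283.7,   -9.2]), [np.float64(16.96326004363278), np.float64(16.963260043632914)]) [ 643.3 -262.1  132. ]
top [[131, 191], [116, 269], [233, 283], [244, 205]]
[[567.4 523.3  22. ]
 [337.7 551.   22. ]
 [296.5 211.5  22. ]
 [524.3 185.5  22. ]]
[np.float64(340.50294986764806), np.float64(231.35661964276184), np.float64(342.0094174858081), np.float64(229.29525406688867)] [431.5 367.8  22. ]
brown (408, 255, 47, 30)
brown (475, 207, 27, 19)
brown (414, 187, 15, 18)
side [[310, 269], [274, 370], [345, 399], [374, 290]]
[[522.  190.   22. ]
 [565.9 521.7  22. ]
 [332.6 557.1  22. ]
 [296.8 215.1  22. ]]
[np.float64(226.57981016555493), np.float64(334.55525843764156), np.float64(235.97790651865344), np.float64(343.88405934496683)] [429.3 371.   22. ]
brown (274, 327, 16, 46)
brown (297, 276, 10, 18)
brown (377, 111, 30, 45)
bigmilltop [ 334.5 -333.5  200. ] [ 334.5 -347.7  150. ]
3rd mill [ 472.7 -486.2  200. ] [ 479.1 -507.5  150. ]
```

The fits agree with the given sizes:

| Item | Position (mm) | Yaw | Check |
|---|---|---|---|
| Cupboard | (592, -305) | about -66.3° | sides 200 x 317 |
| Mill | about (525, -311) | – | matches the given place inside |
| Tray | (431, 369) | about -7° | – |
| Handle | should be near (401, -217) | – | from cupboard pose |

Next I raise the tool and turn it towards the handle's closing line.

```bash
python3 -m jog '0 0 -0.4 0.95;0 0 -0.4 0.95;0 0 -0.4 0.95;0 0 -0.4 0.95;0 0 -0.4 0.95;0 0 -0.4 0.95;0 0 -0.4 0.95;0 0 -0.4 0.95;0 0 -0.4 0.95' 1
cat >> h.py <<'E'
def go(target, az=None):
    o=manip.get_obs(); R=Ro.from_rotvec(o['orientation']).as_matrix()
    d=np.asarray(target,float)-o['ee_pos']; u=R.T@d/30
    print('ee',o['ee_pos'].round(1),'t',round(o['time_s'],2),'zaxis',R[:,2].round(3),'y az',round(np.degrees(np.arctan2(R[1,1],R[0,1])),2),'units',u.round(2),'per row(10)',(u/10).round(3))
E
python3 -c "
from h import *
go((500,280,330)); print(manip.get_obs()['qpos'])"
```

```text
time_s: 1.05
ee_pos: [203.1, 643.5, 339.5]
orientation: [1.728, 2.624, -0.001]
force: [-1.1, 0.4, 0.4]
finger_gap: 85.3
grip_force: 0.0
ee [203.1 643.5 339.5] t 1.05 zaxis [-0.    -0.001 -1.   ] y az 23.27 units [-15.04   4.3    0.32] per row(10) [-1.504  0.43   0.032]
[-1.4759925   0.52774609  0.25943648  1.25892887 -0.13218708  1.37199979
 -0.8180946 ]
```

```bash
python3 -m jog '-1 0.29 0 0;-1 0.29 0 0;-1 0.29 0 0;-1 0.29 0 0;-1 0.29 0 0;-1 0.29 0 0;-1 0.29 0 0;-1 0.29 0 0;-1 0.29 0 0;-1 0.29 0 0' && python3 -m jog '-1 0.29 0 0;-1 0.29 0 0;-1 0.29 0 0;-1 0.29 0 0;-1 0.29 0 0;-1 -0.55 0 0;-1 -0.55 0 0;-1 -0.55 0 0;-1 -0.55 0 0;-1 -0.55 0 0'
python3 -c "
from h import *
go((420,-160,330)); print(manip.get_obs()['qpos'])"
```

```text
time_s: 2.05
ee_pos: [403.2, 402.1, 339.2]
orientation: [-1.723, -2.627, 0.001]
force: [1.0, 0.2, 0.3]
finger_gap: 85.5
grip_force: 0.0
time_s: 3.05
ee_pos: [485.9, 111.2, 339.2]
orientation: [-1.722, -2.627, 0.0]
force: [0.9, -0.8, 0.2]
finger_gap: 85.8
grip_force: 0.0
ee [485.9 111.2 339.2] t 3.05 zaxis [-0. -0. -1.] y az 23.5 units [-7.41 -5.62  0.31] per row(10) [-0.741 -0.562  0.031]
[-0.64075188  0.23879894  0.41869103  1.71966419 -0.10320469  1.20509995
  0.21451097]
```

```bash
python3 -m jog '-0.95 -0.7 0 0;-0.95 -0.7 0 0;-0.95 -0.7 0 0;-0.95 -0.7 0 0;-0.95 -0.7 0 0;-0.95 -0.7 0 0;-0.95 -0.7 0 0;-0.6 -0.6 0 0;0 0 0 0'
python3 -c "
from h import *
o=manip.get_obs();cv2.imwrite('pics/w1.png',optics.read_camera('wrist')[:,:,::-1])
import json;json.dump({k:list(o[k]) for k in('ee_pos','orientation')},open('w1.json','w'))
go((401,-217.5,340));print(o['qpos'])"
```

```text
time_s: 3.95
ee_pos: [420.0, -156.1, 339.5]
orientation: [1.73, 2.622, -0.001]
force: [-0.2, 0.0, -0.2]
finger_gap: 85.6
grip_force: 0.0
ee [ 421.  -154.   339.4] t 4.0 zaxis [-0.  0. -1.] y az 23.29 units [-1.68 -1.45 -0.02] per row(10) [-0.168 -0.145 -0.002]
[-0.23992118  0.15969027  0.5873131   1.82871157 -0.09444191  1.18088882
  0.78172484]
```

View pics/w1.png

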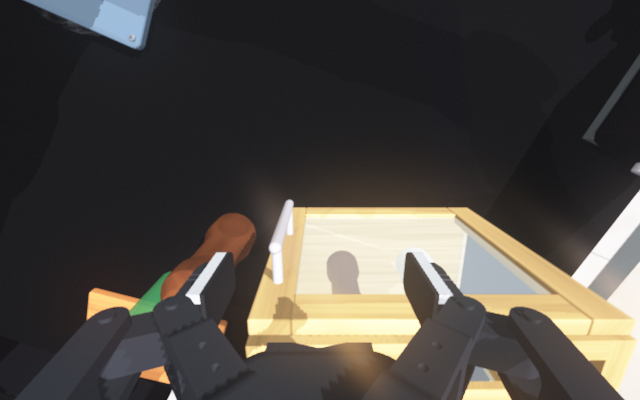

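The wrist view shows the handle with its top end at (275,247) and its lower end at (290,204). The mill's head shows through the glass at (342,262) and the jar at (412,262).

```bash
python3 -c "
from h import *
import json
o={k:np.array(v) for k,v in json.load(open('w1.json')).items()}
np.set_printoptions(precision=1,suppress=True)
print(onz('wrist',(275,247),237,o),onz('wrist',(290,204),110,o), 'mill head',onz('wrist',(342,262),150,o))
for z,p in((237,(275,247)),(110,(290,204))): pass
im=cv2.imread('pics/w1.png')
print('door bottom edge',onz('wrist',(296,208),3,o),onz('wrist',(467,208),3,o))
print('door top edge outer',onz('wrist',(249,319),287,o),onz('wrist',(597,319),287,o))
# side view handle ends
"
```

```text
[ 399.8 -214.7  237. ] [ 401.2 -213.7  110. ] mill head [ 489.9 -246.5  150. ]
door bottom edge [ 416.8 -253.3    3. ] [ 690.2 -135.9    3. ]
door top edge outer [ 401.  -256.8  287. ] [ 658.4 -145.9  287. ]
```

```bash
python3 -m jog '-0.8 -0.72 0 0;-0.8 -0.72 0 0;0 0 0.8 0;0 0 0.8 0;0 0 0.8 0;0 0 0.6 0;0 0 0.6 0;0 0 0.5 0;0 0 0 0'
python3 -c "
from h import *
go((400.5,-215,216));print(manip.get_obs()['qpos'])"
```

```text
time_s: 4.9
ee_pos: [400.9, -212.3, 214.7]
orientation: [-1.719, -2.626, 0.001]
force: [-0.6, 0.7, 0.9]
finger_gap: 85.5
grip_force: 0.0
ee [ 400.9 -212.3  214.7] t 4.9 zaxis [-0.003  0.001 -1.   ] y az 23.59 units [-0.08 -0.05 -0.04] per row(10) [-0.008 -0.005 -0.004]
[-0.05561335  0.31335083  0.58313396  2.02882769 -0.22448205  0.86474751
  1.06417487]
```

```bash
python3 -m jog '-0.08 0 0 0;0 0 0 0;0 0 0 0;0 0 0 0;0 0 0 0;0 0 0 0' 0 60; python3 -m jog '0.4 0.08 0 0.4;0.4 0.08 0 0.4;0.4 0.08 0 0.4;0.4 0.08 0 0.4;0 0 0 0'; python3 -c "
from h import *
go((400.5,-215,216))"
```

```text
time_s: 5.5
ee_pos: [401.0, -216.7, 216.7]
orientation: [-1.723, -2.625, 0.001]
force: [-6.3, -0.6, 9.0]
finger_gap: 9.7
grip_force: 58.7
time_s: 6.0
ee_pos: [393.9, -166.7, 216.7]
orientation: [-1.927, -2.479, -0.0]
force: [-5.0, -0.5, 6.8]
finger_gap: 9.7
grip_force: 59.8
ee [ 393.9 -166.7  216.7] t 6.0 zaxis [-0.001  0.001 -1.   ] y az 14.29 units [-1.61 -0.19  0.02] per row(10) [-0.161 -0.019  0.002]
```

```bash
python3 -m jog '0.79 0.18 0 0.8;0.79 0.18 0 0.8;0.79 0.18 0 0.8;0.79 0.18 0 0.8;0.79 0.18 0 0.8;0.79 0.18 0 0.8;0.79 0.18 0 0.8;0.79 0.18 0 0.8;0 0 0 0'; python3 -c "
from h import *
h=np.array([696,-149]);th=0.8
def pr(th):
    a=np.radians(23.7)-th; ya=np.array([np.cos(a),np.sin(a)]);xa=np.array([np.sin(a),-np.cos(a)]);xa=-np.array([-np.sin(a)*-1,np.cos(a)*1]) if 0 else np.array([np.sin(a),-np.cos(a)])
    return h-56*xa-298*ya
print(pr(0),pr(.16),pr(.8)); go([*pr(.8),216]);print(manip.get_obs()['qpos'])"
```

```text
time_s: 6.9
ee_pos: [445.5, 20.0, 216.7]
orientation: [2.608, 1.749, 0.004]
force: [1.1, -0.1, 5.8]
finger_gap: 10.0
grip_force: 61.4
[ 400.62347169 -217.50333222] [ 393.48240435 -169.5694998 ] [441.06790833  15.16342052]
ee [445.5  20.  216.7] t 6.9 zaxis [ 0.003  0.    -1.   ] y az -22.29 units [-0.21 -0.07  0.02] per row(10) [-0.021 -0.007  0.002]
[-0.7098186   0.32440255  0.74824125  2.05070322 -0.28849632  0.86707605
 -0.18815515]
```

```bash
python3 -m jog '0.79 0.18 0 0.8;0.79 0.18 0 0.8;0.79 0.18 0 0.8;0.79 0.18 0 0.8;0.79 0.18 0 0.8;0.79 0.18 0 0.8;0.79 0.18 0 0.8;0.79 0.18 0 0.8;0.79 0.18 0 0.8;0 0 0 0'; python3 -c "
from h import *
print(manip.get_obs()['qpos'])"
```

```text
time_s: 7.9
ee_pos: [618.4, 143.0, 216.8]
orientation: [3.056, 0.711, 0.005]
force: [0.6, -2.9, 5.9]
finger_gap: 9.9
grip_force: 61.5
[-0.78487798  0.67016993  0.86776266  1.59302925 -0.54610504  1.13388886
 -0.90234592]
```

```bash
python3 -m jog '0.79 0.18 0 0.8;0.79 0.18 0 0.8;0 0 0 0;0 0 0 0' && python3 -m jog '0 0 0 0;0 0 0 0;0 0 0 0;0 0 0 0;0 0 -0.8 0;0 0 -1 0;0 0 -1 0;0 0 -1 0;0 0 -1 0;0 0 -1 0' 1; python3 -c "
from h import *
go((618,143,380));print(manip.get_obs()['qpos'])"
```

```text
time_s: 8.3
ee_pos: [663.9, 151.5, 216.9]
orientation: [3.103, 0.467, 0.002]
force: [1.6, -5.5, 4.0]
finger_gap: 9.7
grip_force: 61.6
time_s: 9.3
ee_pos: [662.3, 154.4, 391.6]
orientation: [-3.106, -0.471, -0.0]
force: [0.3, 0.3, 0.2]
finger_gap: 85.1
grip_force: 0.0
ee [662.3 154.4 391.6] t 9.3 zaxis [ 0.  0. -1.] y az -72.74 units [-1.52 -0.08  0.39] per row(10) [-0.152 -0.008  0.039]
[-0.72391685  0.65091847  0.9493223   1.14346297 -0.51534892  1.57946008
 -1.16049143]
```

The door is open to about 1.69 rad. Rows can't command the tool's tilt directly, so I'll go to a spot in free space towards azimuth -66° and find out how to get a lean there.

```bash
python3 -m jog '-0.86 1 -0.1 0;-0.86 1 -0.1 0;-0.86 1 -0.1 0;-0.86 1 -0.1 0;-0.86 1 -0.1 0;-0.86 1 -0.1 0;-0.86 1 0 0;-0.86 1 0 0;-0.86 1 0 0;-0.86 1 0 0' && python3 -m jog '-0.86 1 0 0;-0.86 1 0 0;-0.86 1 0 0;-0.86 1 0 0;-0.86 1 0 0;-0.86 1 0 0;-0.86 1 0 0;-0.86 1 0 0;-0.86 1 0 0;-0.86 1 0 0' && python3 -m jog '-0.86 1 0 -1;-0.86 1 0 -1;0 0 0 -1;0 0 0 -1;0 0 0 -1;0 0 0 -1;0 0 0 -1;0 0 0 -1;0 0 0 -1;0 0 0 -1' && python3 -m jog '0 0 0 -1;0 0 0 -1;0 0 0 -1;0 0 0 -1;0 0 0 -1;0 0 0 -1;0 0 0 -0.8;0 0 0 0'
python3 -c "
from h import *
go((342,-783,410));print(manip.get_obs()['qpos'])"
```

```text
time_s: 10.3
ee_pos: [504.3, -209.9, 408.5]
orientation: [-3.106, -0.472, -0.001]
force: [1.1, -0.3, -0.1]
finger_gap: 85.6
grip_force: 0.0
time_s: 11.3
ee_pos: [347.1, -573.0, 408.3]
orientation: [-3.106, -0.472, -0.001]
force: [2.0, 0.4, -0.2]
finger_gap: 85.9
grip_force: 0.0
time_s: 12.3
ee_pos: [320.0, -645.6, 408.3]
orientation: [-2.496, -1.908, -0.0]
force: [-0.8, -0.2, 0.2]
finger_gap: 85.3
grip_force: 0.0
time_s: 13.1
ee_pos: [319.8, -645.7, 408.4]
orientation: [1.721, 2.628, 0.001]
force: [-0.1, -0.2, 0.1]
finger_gap: 85.2
grip_force: 0.0
ee [ 319.8 -645.7  408.4] t 13.1 zaxis [ 0.  0. -1.] y az 23.58 units [-4.49 -1.15 -0.06] per row(10) [-0.449 -0.115 -0.006]
[ 0.85735075  0.6229074   0.44583375  0.94846069 -0.25490787  1.61671539
  1.62717876]
```

```bash
python3 -m jog '-1 0 0 0;-1 0 0 0;-1 0 0 0;-1 0 0 0;-1 0 0 0;-1 0 0 0;-1 0 0 0;-1 0 0 0;0 0 0 0'
python3 -c "
from h import *
go((342,-783,410));print(manip.get_obs()['qpos'])"
```

```text
time_s: 14.0
ee_pos: [362.1, -774.9, 389.6]
orientation: [1.749, 2.585, -0.012]
force: [0.0, -0.1, -0.2]
finger_gap: 85.7
grip_force: 0.0
ee [ 362.1 -774.9  389.6] t 14.0 zaxis [ 0.013 -0.018 -1.   ] y az 21.82 units [-0.02 -0.72 -0.68] per row(10) [-0.002 -0.072 -0.068]
[ 1.02050823  1.0485822   1.16844173  0.1940025  -1.08318335  1.98764258
  1.5959778 ]
```

```bash
python3 -m jog '0 0 -1 0;0 0 -1 0;0 0 -1 0;0 0 -1 0;0 0 0 0'
python3 -c "
from h import *
go((342,-783,410));print(manip.get_obs()['qpos'])"
```

```text
time_s: 14.5
ee_pos: [357.6, -758.5, 476.1]
orientation: [1.686, 2.513, -0.077]
force: [0.5, -0.3, 0.3]
finger_gap: 85.1
grip_force: 0.0
ee [ 357.6 -758.5  476.1] t 14.5 zaxis [ 0.066 -0.105 -0.992] y az 22.35 units [-0.29 -0.84  2.24] per row(10) [-0.029 -0.084  0.224]
[ 1.01513781  0.94643035  1.17174241  0.192307   -1.08622784  1.98800113
  1.59757225]
```

```bash
python3 -m jog '-0.3 0 -1 0;-0.3 0 -1 0;-0.3 0 -1 0;-0.3 0 -1 0;-0.3 0 -1 0;-0.3 0 -1 0;-0.3 0 -1 0;-0.3 0 -1 0;0 0 0 0'
python3 -c "
from h import *
go((342,-783,410));print(manip.get_obs()['qpos'])"
```

```text
time_s: 15.4
ee_pos: [330.9, -717.5, 617.2]
orientation: [1.603, 2.383, -0.203]
force: [0.5, 0.3, 0.3]
finger_gap: 85.3
grip_force: 0.0
ee [ 330.9 -717.5  617.2] t 15.4 zaxis [ 0.138 -0.259 -0.956] y az 22.41 units [-0.05 -0.7   7.22] per row(10) [-0.005 -0.07   0.722]
[ 1.00600064  0.77428942  1.19715248  0.19241526 -1.08567289  1.98790302
  1.60210712]
```

```bash
python3 -m jog '-0.6 0 -1 0;-0.6 0 -1 0;-0.6 0 -1 0;-0.6 0 -1 0;-0.6 0 -1 0;-0.6 0 -1 0;-0.6 0 -1 0;-0.6 0 -1 0;-0.6 0 -1 0;-0.6 0 -1 0'
python3 -c "
from h import *
go((342,-783,410));print(manip.get_obs()['qpos'])"
```

```text
time_s: 16.4
ee_pos: [284.4, -642.6, 770.5]
orientation: [1.5, 2.225, -0.338]
force: [-0.0, 0.5, -1.0]
finger_gap: 85.5
grip_force: 0.0
ee [ 284.4 -642.6  770.5] t 16.4 zaxis [ 0.216 -0.431 -0.876] y az 22.62 units [ 1.34 -0.5  12.96] per row(10) [ 0.134 -0.05   1.296]
[ 0.98660411  0.57035871  1.23698052  0.19308159 -1.0857039   1.98762491
  1.61164405]
```

```bash
python3 -m jog '-0.8 0 -1 0;-0.8 0 -1 0;-0.8 0 -1 0;-0.8 0 -1 0;-0.8 0 -1 0;-0.8 0 -1 0;-0.8 0 -1 0;-0.8 0 -1 0;-0.8 0 -1 0;0 0 0 0'
python3 -c "
from h import *
go((342,-783,410));print(manip.get_obs()['qpos']);print(Ro.from_rotvec(manip.get_obs()['orientation']).as_matrix())"
```

```text
time_s: 17.4
ee_pos: [232.2, -552.7, 890.3]
orientation: [1.406, 2.08, -0.451]
force: [-0.3, 0.6, -0.5]
finger_gap: 85.7
grip_force: 0.0
ee [ 232.2 -552.7  890.3] t 17.4 zaxis [ 0.276 -0.571 -0.773] y az 22.78 units [ 3.56 -0.29 17.77] per row(10) [ 0.356 -0.029  1.777]
[ 0.94414964  0.38838935  1.2986245   0.19252898 -1.08559798  1.98788369
  1.62060714]
[[-0.27424804  0.92114742  0.2761801 ]
 [ 0.7242629   0.38677782 -0.57082937]
 [-0.63263834  0.04347816 -0.77322596]]
```

The lean works: pushing past the reach limit tilted the tool to 39.4° with azimuth -64°, and the commanded pose kept it. Next I level the closing line and go in front of the cupboard.

```bash
python3 -c "
from h import *
go((473,-204,600))"
```

```text
ee [ 232.2 -552.7  890.3] t 17.4 zaxis [ 0.276 -0.571 -0.773] y az 22.78 units [12.34 11.47  3.06] per row(10) [1.234 1.147 0.306]
```

```bash
python3 -m jog '0.88 0.82 0.22 0;0.88 0.82 0.22 0;0.88 0.82 0.22 0;0.88 0.82 0.22 0;0.88 0.82 0.22 0;0.88 0.82 0.22 0;0.88 0.82 0.22 0;0 0 0 -0.7;0 0 0 0'; python3 -c "
from h import *
go((473,-204,450));print(manip.get_obs()['qpos']);print(Ro.from_rotvec(manip.get_obs()['orientation']).as_matrix().round(3))"
```

```text
time_s: 18.3
ee_pos: [299.2, -476.6, 842.8]
orientation: [1.351, 2.094, -0.468]
force: [-0.4, -0.6, -0.3]
finger_gap: 85.5
grip_force: 0.0
ee [ 299.2 -476.6  842.8] t 18.3 zaxis [ 0.291 -0.581 -0.76 ] y az 24.89 units [13.07  8.74  6.36] per row(10) [1.307 0.874 0.636]
[-0.15018075  0.20311167  1.53801492  0.78593522 -0.3364624   1.62303904
  1.59264847]
[[-0.305  0.907  0.291]
 [ 0.697  0.421 -0.581]
 [-0.649  0.026 -0.76 ]]
```

```bash
python3 -m jog '0.9 0.6 0.44 0;0.9 0.6 0.44 0;0.9 0.6 0.44 0;0.9 0.6 0.44 0;0.9 0.6 0.44 0;0.9 0.6 0.44 0;0.9 0.6 0.44 0;0.9 0.6 0.44 0;0.9 0.6 0.44 0;0.9 0.6 0.44 0'; python3 -c "
from h import *
go((473,-204,350));print(manip.get_obs()['qpos']);print(Ro.from_rotvec(manip.get_obs()['orientation']).as_matrix().round(3))"
```

```text
time_s: 19.3
ee_pos: [378.5, -322.2, 631.5]
orientation: [1.428, 2.123, -0.422]
force: [0.5, 0.8, -0.1]
finger_gap: 85.4
grip_force: 0.0
ee [ 378.5 -322.2  631.5] t 19.3 zaxis [ 0.261 -0.534 -0.804] y az 22.9 units [7.6  4.05 6.27] per row(10) [0.76  0.405 0.627]
[-0.49982797 -0.2001737   0.5608464   1.5262891   0.65135535  1.44765676
  0.48689396]
[[-0.291  0.92   0.261]
 [ 0.751  0.389 -0.534]
 [-0.593  0.04  -0.804]]
```

```bash
python3 -m jog '0.76 0.4 0.62 0;0.76 0.4 0.62 0;0.76 0.4 0.62 0;0.76 0.4 0.62 0;0.76 0.4 0.62 0;0.76 0.4 0.62 0;0.76 0.4 0.62 0;0.76 0.4 0.62 0;0.76 0.4 0.62 -0.65;0 0 0 0'; python3 -c "
from h import *
go((473,-204,250));print(manip.get_obs()['qpos']);print(Ro.from_rotvec(manip.get_obs()['orientation']).as_matrix().round(3))"
```

```text
time_s: 20.3
ee_pos: [461.1, -214.8, 377.6]
orientation: [1.358, 2.181, -0.452]
force: [-0.6, 0.3, 1.5]
finger_gap: 85.6
grip_force: 0.0
ee [ 461.1 -214.8  377.6] t 20.3 zaxis [ 0.257 -0.535 -0.805] y az 26.09 units [2.64 0.54 3.33] per row(10) [0.264 0.054 0.333]
[-0.53493888  0.0296469   0.48679067  2.04015814  0.72430612  0.94023809
  0.0070485 ]
[[-0.357  0.898  0.257]
 [ 0.722  0.44  -0.535]
 [-0.593 -0.005 -0.805]]
```

```bash
python3 -m jog '0.65 0.13 0.83 0;0.65 0.13 0.83 0;0.65 0.13 0.83 0;0.65 0.13 0.83 0;0 0 0 0;0 0 0 0'; python3 -c "
from h import *
import json
o=manip.get_obs();cv2.imwrite('pics/w2.png',optics.read_camera('wrist')[:,:,::-1])
json.dump({k:list(o[k]) for k in('ee_pos','orientation')},open('w2.json','w'))
go((473,-204,250));print(o['qpos'])"
```

```text
time_s: 20.9
ee_pos: [474.5, -206.7, 255.8]
orientation: [1.359, 2.174, -0.449]
force: [-0.0, -0.4, 0.4]
finger_gap: 85.5
grip_force: 0.0
ee [ 475.  -206.4  256.3] t 20.95 zaxis [ 0.263 -0.535 -0.803] y az 26.01 units [ 0.21 -0.02  0.11] per row(10) [ 0.021 -0.002  0.011]
[-0.51131091  0.23496759  0.52613935  2.23264766  0.88643255  0.59981605
 -0.28322136]
```

View pics/w2.png

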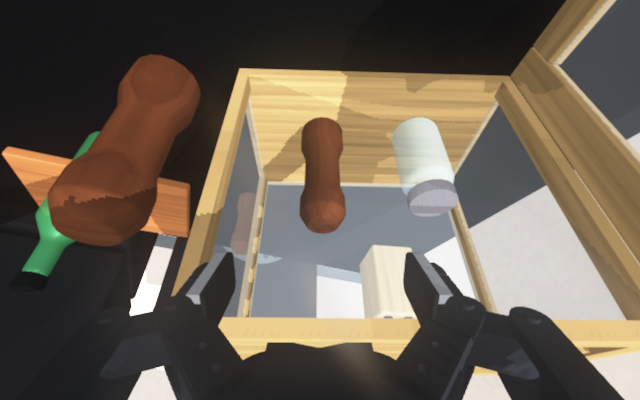

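The wrist view shows the open cupboard with the door at right. The wanted mill stands with its foot at about (322,120) and its head at (322,215). The jar is at (430,170), and the big decoy outside at left (125,150).

```bash
python3 -c "
from h import *
import json
np.set_printoptions(precision=1,suppress=True)
o={k:np.array(v) for k,v in json.load(open('w2.json')).items()}
im=cv2.imread('pics/w2.png');h=cv2.cvtColor(im,cv2.COLOR_BGR2HSV)
m=cv2.inRange(h,(0,90,20),(14,255,175));b=np.zeros_like(m);b[105:245,285:360]=1;m=cv2.morphologyEx(m*b,cv2.MORPH_OPEN,np.ones((3,3)))
for r in range(112,240,8):
    c=np.where(m[r])[0]; print(r,(c.min(),c.max()) if len(c) else None, end=' ')
ys=np.where(m.any(1))[0];print(ys.min(),ys.max())
r=lambda px:ray('wrist',px,o)
C=np.array([592,-305]);ux=np.array([.402,-.916]);uy=np.array([.916,.402])
foot=onz('wrist',(322,ys.min()),12,o);oo,d=r((322,118));hd=d[:2]/np.linalg.norm(d[:2])
print('cam',oo,'foot edge',foot,'centre',foot[:2]+28*hd)
for rr in(170,):
    c=np.where(m[rr])[0];oo,d=r(((c.min()+c.max())/2,rr));print('axis ray',oo,d, 'at waist z=90', onz('wrist',((c.min()+c.max())/2,rr),90,o))
    # width distance
    n=(c.max()-c.min()+1);print('range from waist width',43/n*290.8)
o2=manip.get_obs()
p=foot[:2]+28*hd-C;print('cupb frame',p@ux,p@uy)
for px in((249,78),(500,78)): print('opening floor-front corners',onz('wrist',px,12,o))
"

```

```text
112 None 120 (np.int64(311), np.int64(333)) 128 (np.int64(304), np.int64(340)) 136 (np.int64(302), np.int64(341)) 144 (np.int64(302), np.int64(342)) 152 (np.int64(303), np.int64(341)) 160 (np.int64(306), np.int64(338)) 168 (np.int64(306), np.int64(338)) 176 (np.int64(306), np.int64(339)) 184 (np.int64(305), np.int64(339)) 192 (np.int64(303), np.int64(341)) 200 (np.int64(301), np.int64(343)) 208 (np.int64(301), np.int64(344)) 216 (np.int64(301), np.int64(344)) 224 (np.int64(306), np.int64(339)) 232 (np.int64(317), np.int64(327)) 118 232
cam [409.9 -74.9 324.9] foot edge [ 521.2 -294.6   12. ] centre [ 533.9 -319.6]
axis ray [409.9 -74.9 324.9] [ 0.3 -0.7 -0.7] at waist z=90 [ 527.6 -308.4   90. ]
range from waist width 378.92121212121214
cupb frame -10.000702535992009 -59.12814287093247
opening floor-front corners [ 419.7 -281.    12. ]
opening floor-front corners [ 681.2 -153.1   12. ]
```

```bash
python3 -c "
from h import *
import json
np.set_printoptions(precision=1,suppress=True)
o={k:np.array(v) for k,v in json.load(open('w2.json')).items()}
for row,w,n in((168,43,33),(172,43,33.4),(212,52,44),(140,56,40.5)):
    oo,d=ray('wrist',(322.3,row),o); D=w/n*290.8; print(row,(oo+d*D))
# intersect mill plane with the top view ray at head
for px in((421.5,196),): print(onz('top',px,150))
R=Ro.from_rotvec(manip.get_obs()['orientation']).as_matrix();print(R.round(3))
"

```

```text
168 [ 537.2 -326.4   68.2]
172 [ 537.  -326.1   75.4]
212 [ 538.8 -330.5  134.1]
140 [ 534.9 -321.3   21.2]
[ 528.4 -312.6  150. ]
[[-0.4  0.9  0.3]
 [ 0.7  0.4 -0.5]
 [-0.6  0.  -0.8]]
```

The mill's chamfered head and the lintel need more lean than 36.5° (the clearance sums want about 48°), so I'll go back to the reach limit and add some.

```bash
python3 -m jog '-0.74 0 -1 0;-0.74 0 -1 0;-0.74 0 -1 0;-0.74 0 -1 0;-0.74 0 -1 0;-0.74 0 -1 0'; python3 -c "
from h import *
go((240,-570,850))"
```

```text
time_s: 21.55
ee_pos: [473.0, -205.9, 482.0]
orientation: [1.359, 2.175, -0.441]
force: [-0.4, 0.1, 0.6]
finger_gap: 85.2
grip_force: 0.0
ee [ 473.  -205.9  482. ] t 21.55 zaxis [ 0.265 -0.531 -0.805] y az 26.1 units [-13.34 -12.25  -5.48] per row(10) [-1.334 -1.225 -0.548]
```

```bash
python3 -m jog '-0.95 -0.87 -0.39 0;-0.95 -0.87 -0.39 0;-0.95 -0.87 -0.39 0;-0.95 -0.87 -0.39 0;-0.95 -0.87 -0.39 0;-0.95 -0.87 -0.39 0;-0.95 -0.87 -0.39 0;-0.95 -0.87 -0.39 0;-0.95 -0.87 -0.39 0;-0.95 -0.87 -0.39 0' && python3 -m jog '-0.95 -0.87 -0.39 0;-0.95 -0.87 -0.39 0;-0.95 -0.87 -0.39 0;-0.95 -0.87 -0.39 0;-0.8 0 -1 0;-0.8 0 -1 0;-0.8 0 -1 0;-0.8 0 -1 0;-0.8 0 -1 0'; python3 -c "
from h import *
go((232,-553,1000));print(manip.get_obs()['qpos'])"
```

```text
time_s: 22.55
ee_pos: [306.1, -465.5, 743.6]
orientation: [1.357, 2.175, -0.439]
force: [1.8, -1.6, -1.1]
finger_gap: 85.3
grip_force: 0.0
time_s: 23.45
ee_pos: [258.3, -513.7, 910.3]
orientation: [1.278, 2.103, -0.495]
force: [-0.1, 0.4, -0.3]
finger_gap: 85.6
grip_force: 0.0
ee [ 258.3 -513.7  910.3] t 23.45 zaxis [ 0.313 -0.599 -0.737] y az 27.48 units [-2.58 -1.38 -1.69] per row(10) [-0.258 -0.138 -0.169]
[-1.57271476 -0.2830741   1.57026212  0.33816366  1.02658618  1.98858864
  1.3776539 ]
```

```bash
python3 -m jog '-1 0 -1 0;-1 0 -1 0;-1 0 -1 0;-1 0 -1 0'; python3 -c "
from h import *
go((232,-553,1000));print(manip.get_obs()['qpos'])"
```

```text
time_s: 23.85
ee_pos: [243.2, -490.3, 968.6]
orientation: [1.216, 2.005, -0.557]
force: [-1.4, -1.4, -0.3]
finger_gap: 85.4
grip_force: 0.0
ee [ 243.2 -490.3  968.6] t 23.85 zaxis [ 0.352 -0.673 -0.651] y az 27.55 units [-1.89 -1.3   0.59] per row(10) [-0.189 -0.13   0.059]
[-1.67658553 -0.23637989  1.57071411  0.19194704  1.16243515  1.9886046
  1.46699807]
```

```bash
python3 -c "
from h import *
go((455,-180,500));print(Ro.from_rotvec(manip.get_obs()['orientation']).as_matrix().round(3))"
```

```text
ee [ 243.2 -490.3  968.6] t 23.85 zaxis [ 0.352 -0.673 -0.651] y az 27.55 units [15.71 11.02  5.7 ] per row(10) [1.571 1.102 0.57 ]
[[-0.3    0.887  0.352]
 [ 0.578  0.463 -0.673]
 [-0.759  0.001 -0.651]]
```

```bash
python3 -m jog '0.8 0.56 0.29 0;0.8 0.56 0.29 0;0.8 0.56 0.29 0;0.8 0.56 0.29 0;0.8 0.56 0.29 0;0.8 0.56 0.29 0;0.8 0.56 0.29 0;0.8 0.56 0.29 0;0.8 0.56 0.29 0;0.8 0.56 0.29 0'; python3 -c "
from h import *
go((455,-180,500));print(manip.get_obs()['qpos'])"
```

```text
time_s: 24.85
ee_pos: [292.2, -408.9, 854.7]
orientation: [1.18, 1.973, -0.594]
force: [-0.0, -0.8, 0.4]
finger_gap: 85.5
grip_force: 0.0
ee [ 292.2 -408.9  854.7] t 24.85 zaxis [ 0.363 -0.702 -0.612] y az 27.9 units [11.84  8.51  3.85] per row(10) [1.184 0.851 0.385]
[-0.41997623 -0.27068202  0.48515104  1.12218512  0.85484828  1.5958627
  0.90848617]
```

```bash
python3 -m jog '0.9 0.65 0.29 0;0.9 0.65 0.29 0;0.9 0.65 0.29 0;0.9 0.65 0.29 0;0.9 0.65 0.29 0;0.9 0.65 0.29 0;0.9 0.65 0.29 0;0.9 0.65 0.29 0;0.9 0.65 0.29 0;0.9 0.65 0.29 0'; python3 -c "
from h import *
go((430,-140,330));print(manip.get_obs()['qpos'])"
```

```text
time_s: 25.85
ee_pos: [417.0, -234.5, 585.4]
orientation: [1.18, 1.973, -0.595]
force: [1.1, -0.1, 0.2]
finger_gap: 85.3
grip_force: 0.0
ee [ 417.  -234.5  585.4] t 25.85 zaxis [ 0.362 -0.703 -0.612] y az 27.86 units [8.29 1.97 3.15] per row(10) [0.829 0.197 0.315]
[-0.38981112 -0.1909058   0.11832683  1.85363307  0.93861722  1.35542825
  0.06529423]
```

```bash
python3 -m jog '0.8 0.2 0.3 0;0.8 0.2 0.3 0;0.8 0.2 0.3 0;0.8 0.2 0.3 0;0.8 0.2 0.3 0;0.8 0.2 0.3 0;0.8 0.2 0.3 0;0.8 0.2 0.3 0'; python3 -c "
from h import *
go((468,-194,204));print(manip.get_obs()['qpos'])"
```

```text
time_s: 26.65
ee_pos: [428.9, -160.5, 389.4]
orientation: [1.18, 1.971, -0.596]
force: [0.2, 0.4, -0.7]
finger_gap: 85.7
grip_force: 0.0
ee [ 428.9 -160.5  389.4] t 26.65 zaxis [ 0.362 -0.704 -0.611] y az 27.82 units [3.91 0.71 5.03] per row(10) [0.391 0.071 0.503]
[-4.55797854e-01  5.05134245e-03  1.26884044e-03  2.23980587e+00
  1.03772563e+00  1.16543993e+00 -5.38425246e-01]
```

```bash
python3 -m jog '0.65 0.12 0.84 0;0.65 0.12 0.84 0;0.65 0.12 0.84 0;0.65 0.12 0.84 0;0.65 0.12 0.84 0;0.65 0.12 0.84 0;0 0 0 0'; python3 -c "
from h import *
import json
o=manip.get_obs();im=optics.read_camera('wrist')[:,:,::-1].copy();cv2.imwrite('pics/w3.png',im)
json.dump({k:list(o[k]) for k in('ee_pos','orientation')},open('w3.json','w'))
go((537,-327.5,88));print(o['qpos'],Ro.from_rotvec(o['orientation']).as_matrix().round(3))"
```

```text
time_s: 27.35
ee_pos: [469.3, -195.1, 202.3]
orientation: [1.179, 1.974, -0.601]
force: [-0.2, 0.0, 0.7]
finger_gap: 85.6
grip_force: 0.0
ee [ 469.  -195.1  204. ] t 27.4 zaxis [ 0.36  -0.705 -0.611] y az 27.8 units [0.03 0.01 6.29] per row(10) [0.003 0.001 0.629]
[-0.26551353  0.42427181 -0.06009511  2.45895389  1.52460632  0.92418621
 -1.21987311] [[-0.298  0.884  0.359]
 [ 0.534  0.466 -0.705]
 [-0.791 -0.018 -0.611]]
```

View pics/w3.png

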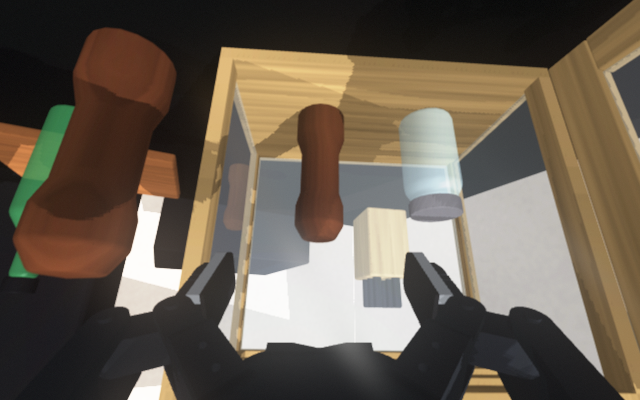

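The mill is centred at column 320 (foot 105, head 240), right on the tool's plane. I'll remeasure it from this nearer view.

```bash
python3 -c "
from h import *
import json
np.set_printoptions(precision=1,suppress=True)
o={k:np.array(v) for k,v in json.load(open('w3.json')).items()}
im=cv2.imread('pics/w3.png');h=cv2.cvtColor(im,cv2.COLOR_BGR2HSV)
m=cv2.inRange(h,(0,90,20),(14,255,175));b=np.zeros_like(m);b[90:255,285:355]=1;m=cv2.morphologyEx(m*b,cv2.MORPH_OPEN,np.ones((3,3)))
for r in range(104,248,8):
    c=np.where(m[r])[0]; print(r,c.min() if len(c) else 0,c.max() if len(c) else 0, end='; ')
ys=np.where(m.any(1))[0];print(ys.min(),ys.max())
foot=onz('wrist',(321,ys.min()),12,o);oo,d=ray('wrist',(321,ys.min()),o);hd=d[:2]/np.linalg.norm(d[:2])
C=foot[:2]+28*hd
print('cam',oo,'centre from foot',C)
# top far edge of the head, far rim radius ~15..20 at z=164
t=onz('wrist',(320,ys.max()),164,o);print('far top edge',t, 'centre if r=18', t[:2]-18*hd)
# heights of rows on near surface of waist (r 21.5) given C
for r in (150,160,170,180,190,200,208):
    oo,d=ray('wrist',(320,r),o); s=(np.dot(C-21.5*hd-oo[:2],hd))/np.dot(d[:2],hd); print(r,(oo+s*d)[2].round(0),end='; ')
"

```

```text
104 317 324; 112 301 340; 120 299 342; 128 298 343; 136 298 343; 144 299 342; 152 302 339; 160 302 338; 168 302 337; 176 302 337; 184 301 337; 192 301 337; 200 298 340; 208 300 342; 216 301 342; 224 303 342; 232 306 338; 240 314 330; 104 241
cam [394.8 -53.5 229.3] centre from foot [ 533. -320.]
far top edge [ 534.4 -318.2  164. ] centre if r=18 [ 526.1 -302.3]
150 68.0; 160 80.0; 170 92.0; 180 104.0; 190 115.0; 200 126.0; 208 135.0;
```

```bash
python3 -m jog '0 0 0.7 0;0 0 0.7 0;0 0 0.7 0;0 0 0.7 0;0 0 0.7 0;0 0 0.5 0;0 0 0.5 0;0 0 0 0'; python3 -c "
from h import *
go((535.8,-325,87.7));print(manip.get_obs()['qpos'])"
```

```text
time_s: 28.2
ee_pos: [519.5, -290.3, 124.4]
orientation: [1.177, 1.968, -0.598]
force: [-0.2, 0.3, 0.8]
finger_gap: 85.7
grip_force: 0.0
ee [ 519.5 -290.3  124.4] t 28.2 zaxis [ 0.364 -0.706 -0.607] y az 27.86 units [ 0.2  -0.04  1.76] per row(10) [ 0.02  -0.004  0.176]
[ 0.00450582  0.64929126 -0.04933317  2.41082171  1.94589114  0.91282869
 -1.44360421]
```

```bash
python3 -m jog '0.1 0 0.45 0;0.1 -0.04 0.45 0;0 0 0.45 0;0 0 0.35 0;0 0 0 0'; python3 -c "
from h import *
o=manip.get_obs();cv2.imwrite('pics/w4.png',optics.read_camera('wrist')[:,:,::-1])
go((535.8,-325,87.7));print(o['force'],o['qpos'])"
```

```text
time_s: 28.7
ee_pos: [534.9, -322.8, 86.6]
orientation: [1.177, 1.972, -0.597]
force: [0.4, 0.8, -0.3]
finger_gap: 85.1
grip_force: 0.0
ee [ 534.6 -322.2   86.6] t 28.75 zaxis [ 0.363 -0.704 -0.61 ] y az 27.95 units [-0.09 -0.01  0.06] per row(10) [-0.009 -0.001  0.006]
[ 0.35181252  0.8316788  -0.28065572] [ 0.08753333  0.74408751 -0.04951677  2.37431036  2.07047635  0.93251422
 -1.5059125 ]
```

View pics/w4.png

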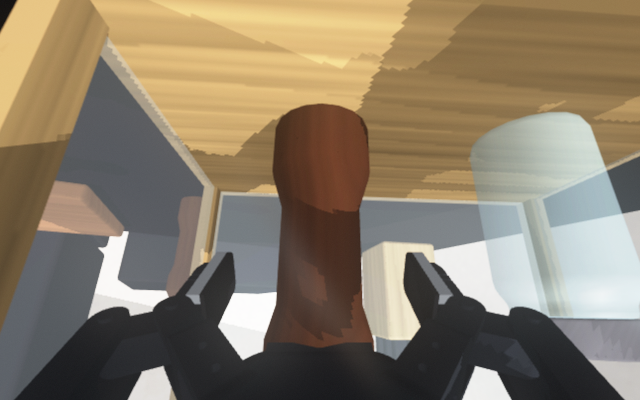

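The mill stands between the open pads, with the waist from row 205 to 310 and centred at 320, and nothing is touching. Closing now.

```bash
python3 -m jog '0 0 0 0;0 0 0 0;0 0 0 0;0 0 0 0;0 0 0 0;0 0 0 0;0 0 0 0' 0 50; python3 -m jog '-0.13 0 -0.1 0;-0.13 0 -0.1 0;-0.13 0 -0.1 0;-0.13 0 -0.1 0;-0.13 0 -0.1 0;0 0 0 0'
```

```text
time_s: 29.45
ee_pos: [534.7, -321.6, 86.6]
orientation: [1.176, 1.973, -0.595]
force: [-0.6, 3.6, 6.0]
finger_gap: 41.3
grip_force: 49.9
time_s: 30.05
ee_pos: [535.1, -321.7, 111.5]
orientation: [1.176, 1.973, -0.595]
force: [0.2, 0.0, -3.4]
finger_gap: 41.2
grip_force: 51.1
```

```bash
python3 -c "
from h import *
o=manip.get_obs();cv2.imwrite('pics/w5.png',optics.read_camera('wrist')[:,:,::-1])
go((472,-195,104))"
```

```text
ee [ 535.  -321.7  111.1] t 30.1 zaxis [ 0.364 -0.703 -0.611] y az 27.99 units [ 3.07  0.13 -3.59] per row(10) [ 0.307  0.013 -0.359]
```

View pics/w5.png

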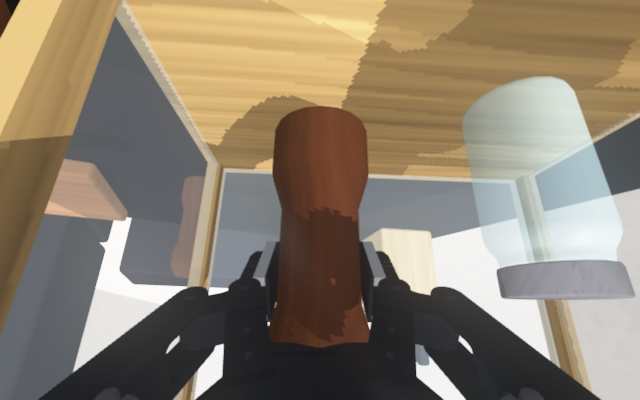

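The mill is held at the waist, upright and lifted about 25 mm clear, with the jar untouched. I'll take it out along world +y, which clears the jar and keeps joint 4 off its limit.

```bash
python3 -m jog '0.27 0.23 -0.35 0;0.36 0.31 -0.47 0;0.36 0.31 -0.47 0;0.36 0.31 -0.47 0;0.36 0.31 -0.47 0;0.36 0.31 -0.47 0;0.36 0.31 -0.47 0'; python3 -c "
from h import *
go((535,-130,125));print(manip.get_obs()['qpos'],manip.get_obs()['force'])"
```

```text
time_s: 30.8
ee_pos: [534.0, -185.5, 109.9]
orientation: [1.176, 1.974, -0.596]
force: [0.3, 0.2, -2.9]
finger_gap: 41.0
grip_force: 51.0
ee [ 534.  -185.5  109.9] t 30.8 zaxis [ 0.364 -0.703 -0.611] y az 28.0 units [ 0.58  0.89 -1.6 ] per row(10) [ 0.058  0.089 -0.16 ]
[-0.21444338  0.68508337 -0.10055704  2.36796217  1.68566526  0.96261421
 -1.42894402] [ 0.27592168  0.15655055 -2.91581515]
```

```bash
python3 -m jog '0.3 0.4 -0.68 0;0.3 0.4 -0.68 0;0.3 0.4 -0.68 0;0.3 0.4 -0.68 0;0.3 0.4 -0.68 0;0.1 0.4 -0.68 0;0.1 0.4 -0.68 0'; python3 -c "
from h import *
go((425,275,150));print(manip.get_obs()['qpos'],manip.get_obs()['force'])"
```

```text
time_s: 31.5
ee_pos: [540.9, -18.2, 155.9]
orientation: [1.176, 1.974, -0.596]
force: [0.6, 0.7, -2.5]
finger_gap: 41.7
grip_force: 51.0
ee [540.9 -18.2 155.9] t 31.5 zaxis [ 0.363 -0.703 -0.611] y az 28.01 units [ 6.52  1.18 -8.16] per row(10) [ 0.652  0.118 -0.816]
[-0.49292752  0.61846777 -0.1876649   2.18074437  1.22310567  1.10900016
 -1.18421561] [ 0.58278414  0.72586977 -2.51029653]
```

```bash
python3 -m jog '0.65 0.12 -0.82 0;0.65 0.12 -0.82 0;0.65 0.12 -0.82 0;0.65 0.12 -0.82 0;0.65 0.12 -0.82 0;0.65 0.12 -0.82 0;0.65 0.12 -0.82 0;0.65 0.12 -0.82 0'; python3 -c "
from h import *
import json
o=manip.get_obs()
for n in('top','side'): cv2.imwrite(f'pics/{n}1.png',optics.read_camera(n)[:,:,::-1])
go((425,275,150));print(o['qpos'],o['force'])
for n in('top','side'):
    im=cv2.imread(f'pics/{n}1.png');h=cv2.cvtColor(im,cv2.COLOR_BGR2HSV)
    m=cv2.inRange(h,(5,90,60),(22,255,255));box=np.zeros_like(m)
    if n=='top': box[180:300,100:260]=1
    else: box[260:400,265:385]=1
    m=cv2.morphologyEx(m*box,cv2.MORPH_CLOSE,np.ones((15,15)))
    c=max(cv2.findContours(m,0,2)[0],key=cv2.contourArea);print(n,cv2.approxPolyDP(c,8,True)[:,0].tolist())
"
```

```text
time_s: 32.3
ee_pos: [447.9, 216.9, 152.0]
orientation: [1.176, 1.974, -0.596]
force: [1.4, 0.0, -2.6]
finger_gap: 41.0
grip_force: 51.0
ee [447.1 221.  150.9] t 32.4 zaxis [ 0.366 -0.699 -0.615] y az 28.3 units [ 1.21  0.21 -1.51] per row(10) [ 0.121  0.021 -0.151]
[-0.85773078  0.71177327 -0.31628631  1.93500341  0.87153178  1.39382499
 -1.24209253] [ 1.42341149  0.0249664  -2.60089021]
top [[131, 191], [121, 242], [178, 225], [199, 231], [196, 254], [146, 273], [233, 283], [244, 205]]
side [[310, 269], [274, 370], [344, 399], [343, 381], [318, 373], [321, 352], [338, 347], [328, 296], [354, 297], [365, 324], [374, 290]]
```

View pics/top1.png

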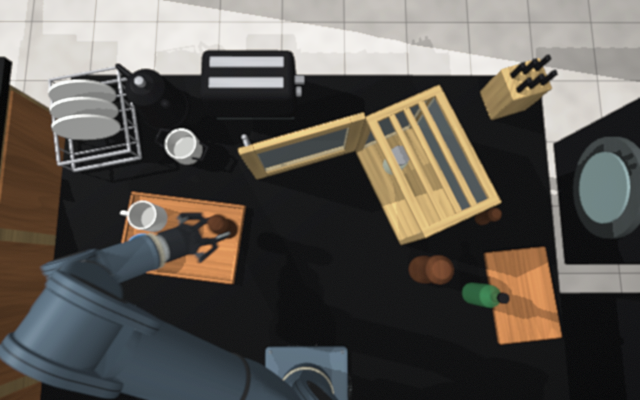

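The top view shows the door wide open at (305,145), the tray unmoved and the mill over its empty end at (218,226). I'll move over the target and lower the mill.

```bash
python3 -c "
from h import *
go((422.4,256.6,100))"; 
```

```text
ee [447.1 221.  150.9] t 32.4 zaxis [ 0.366 -0.699 -0.615] y az 28.3 units [ 2.22 -0.14 -0.09] per row(10) [ 0.222 -0.014 -0.009]
```

```bash
python3 -m jog '0.44 -0.03 -0.02 0;0.44 -0.03 -0.02 0;0.44 -0.03 -0.02 0;0.44 -0.03 -0.02 0;0.44 -0.03 -0.02 0;0 0 0 0;0 0 0 0'; python3 -c "
from h import *
go((422.4,256.6,84));print(manip.get_obs()['force'])"
```

```text
time_s: 33.1
ee_pos: [423.9, 251.0, 101.6]
orientation: [1.176, 1.973, -0.597]
force: [0.0, -0.2, -3.2]
finger_gap: 40.9
grip_force: 51.2
ee [423.9 251.  101.6] t 33.1 zaxis [ 0.364 -0.704 -0.61 ] y az 28.01 units [0.58 0.05 0.21] per row(10) [0.058 0.005 0.021]
[ 0.02730617 -0.23501568 -3.23047141]
```

```bash
python3 -m jog '0.08 0 0.06 0;0.08 0 0.06 0;0.08 0 0.06 0;0.08 0 0.06 0;0.08 0 0.06 0;0.08 0 0.06 0;0 0 0 0'; python3 -m jog '0.03 0 0.02 0;0 0 0 0'
```

```text
time_s: 33.8
ee_pos: [423.5, 251.1, 83.4]
orientation: [1.176, 1.974, -0.596]
force: [0.3, 0.2, -2.5]
finger_gap: 41.2
grip_force: 51.2
time_s: 34.0
ee_pos: [423.5, 251.3, 82.7]
orientation: [1.176, 1.974, -0.596]
force: [0.1, 1.0, -3.4]
finger_gap: 40.9
grip_force: 51.1
```

```bash
python3 -m jog '0.03 0 0.02 0;0 0 0 0'; python3 -m jog '0.03 0 0.02 0;0 0 0 0'; 
```

```text
time_s: 34.2
ee_pos: [423.6, 251.1, 82.5]
orientation: [1.176, 1.972, -0.596]
force: [-1.1, -0.0, 4.4]
finger_gap: 41.5
grip_force: 51.8
time_s: 34.4
ee_pos: [423.6, 251.0, 82.5]
orientation: [1.176, 1.97, -0.596]
force: [-4.4, 2.1, 14.3]
finger_gap: 41.3
grip_force: 52.5
```

It's down on the tray floor. I'll release and back out along the tool axis.

```bash
python3 -m jog '-0.02 0 -0.02 0;0 0 0 0;0 0 0 0;0 0 0 0;0 0 0 0;0 0 0 0;0 0 0 0' 1; python3 -m jog '0 0 -0.3 0;0 0 -0.4 0;0 0 -0.6 0;0 0 -0.7 0;0 0 -0.8 0;0 0 -0.8 0;0 0 -0.8 0;0 0 0 0;0 0 0 0'; python3 -c "
from h import *
print(manip.get_obs()['force'])
for n in('top','side'): cv2.imwrite(f'pics/{n}2.png',optics.read_camera(n)[:,:,::-1])
a=cv2.resize(cv2.imread('pics/top2.png')[120:300,90:390],None,fx=1.3,fy=1.3);b=cv2.resize(cv2.imread('pics/side2.png')[150:400,160:460],None,fx=1.3,fy=1.3)
o=np.zeros((325,790,3),np.uint8);o[:a.shape[0],:390]=a;o[:325,400:790]=b;cv2.imwrite('pics/end.png',o)"
```

```text
time_s: 35.1
ee_pos: [423.4, 251.5, 81.4]
orientation: [1.176, 1.974, -0.596]
force: [0.6, 0.3, -0.8]
finger_gap: 85.8
grip_force: 0.0
time_s: 36.0
ee_pos: [374.9, 345.0, 162.4]
orientation: [1.176, 1.974, -0.594]
force: [1.2, -0.3, -0.1]
finger_gap: 85.4
grip_force: 0.0
[ 1.21975014 -0.28059463 -0.05023435]
```

View pics/end.png

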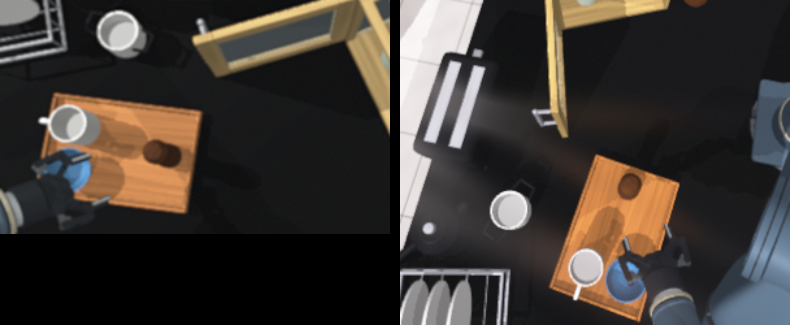

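The mill stands upright on the tray's empty end, and the mug, bowl, sugar pot and open door are all in place. I'll move the gripper clear and hand in.

```bash
python3 -m jog '-0.7 0 -0.55 0;-0.7 0 -0.55 0;-0.7 0 -0.55 0;0 0 0 0;0 0 0 0;0 0 0 0' && python3 -c "
from cell import sign_off
print(sign_off())"
```

```text
time_s: 36.7
ee_pos: [376.2, 344.7, 241.3]
orientation: [1.176, 1.973, -0.598]
force: [-0.5, 0.4, 0.0]
finger_gap: 85.3
grip_force: 0.0
the job is handed in; nothing more can be done
None
```

I opened the cupboard door to about 1.69 rad, stood the pepper mill upright on the empty end of the tray, and handed the job in at about 37 s with the gripper clear and nothing else visibly moved; the sign-off returned no verdict.

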